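# Take the cast-glass block from its carrier and hold it in the strain viewer's light

### The arm

A 7-joint arm with a two-finger parallel gripper is mounted at the origin on the work surface. World frame = base frame: x ahead of the robot, y to its left, z up, the work surface at z = 0. Lengths are in m, angles in rad, forces in N, time in s.
With the tool pointing down it reaches from about 0.425 to 0.925 m from the base axis. Payload 6.8 kg.
Tool frame: the origin (TCP) lies on the front face of the gripper's body, between the roots of the fingers; the fingertips stand 73 mm ahead of it and the grasp point (between the pads) lies 54 mm ahead of it (env.nose_length is the distance from the TCP to the fingertips, in m); z points along the fingers, y is the line along which they close (so a half turn about z gives the same grasp; the last joint's range is limited). The gripper opens to 85 mm and grips with 20 to 120 N. Pads are 22 mm wide; open, the fingers measure 114 mm over their backs; the gripper's body (76 mm by 85 mm) begins 54 mm behind the grasp point. The pads swing forward as they close: fully open they stand 13 mm farther back than shut.
Start: joints at [-1.446, 0.477, 0.022, 1.555, -0.011, 1.109, -0.083], TCP at [0.156, 0.657, 0.304] pointing down, gripper open.
Joint ranges: [-2.96, 2.96], [-0.34, 2.1], [-1.41, 1.46], [0.24, 2.44], [-1.37, 4.51], [0.17, 1.92], [-2.96, 2.96]. Speed limits (rad/s): [2.39, 2.39, 3.14, 3.14, 3.14, 3.14, 3.14].

### API

Orientations are given as a unit quaternion [w, x, y, z].
In Python, from cell import env, kin, camera, calibration, job gives the robot as it stands. The module is installed in compiled form; this text tells all that it offers. Calls block until the motion is done:
- env.reach(position, orientation): joint-space move of the TCP to a pose.
- env.movel(position, velocity=0.15, rot=None, stop_force=None): straight line of the TCP; rot=None keeps the orientation; velocity is the mean speed in m/s. With stop_force (N) it stops when the force on the tool has changed by that much, and returns True; else False.
- env.goto_joints(angles): joint-space move.
- env.grip(opening, f_grip=None): finger opening in m; f_grip is the grip in N (None keeps the last); returns when the fingers have stopped.
- env.dwell(seconds).
- kin.inverse_kinematics(position, orientation): joint angles nearest the present ones, or None.
- env.get_state(): the state.
- camera(name): name is "scene" or "top" or "wrist"; returns (picture, depth): 400x640x3 uint8, blue, green, red; 400x640 float32, m along the optical axis (not along the pixel's ray), 0 where there is no reading.
- calibration(name): a dict with "fx", "fy", "cx", "cy" (pixels), "k1" (the pictures are not rectified: a ray, as slopes to the right and down, at radius r is drawn at 1 + k1 r^2 times it, then the intrinsics apply), "rvec" (rotation vector, rad) and "tvec" (3), from world to camera coordinates, as OpenCV has them. Camera axes: x right, y down, z forward; pixel columns grow to the right and rows downward; lengths in m; the calibration is good to about 2 mm. A picture is of the moment at which its call begins: read the wrist's pose just before it. calibration takes no time and is no camera call; for the wrist camera it gives the pose at the moment of the call.
A pose or a line that the arm cannot do raises env.PlanningError and nothing moves.
- job.job_done(): hands the job in; it is judged then, once.
The state is a dict: "time": time; "qpos": joint angles; "joint_velocities": joint speeds; "joint_torque": joint torques, N m; "tcp_pos": TCP position; "orientation": TCP orientation; "force": force on the tool from outside, world axes, zero at the start; "torque": the same for the moment, N m; "opening": finger opening in m; "gripper_force": force on a finger pad.
Only numpy, scipy, OpenCV 4.12 (cv2) and the standard library are available. Lean on these libraries where they do the work, as an engineer would, in place of code of your own. Each camera call takes 0.05 s, during which the arm holds its last target. There are 200 camera calls.

### The job

Check the cast-glass test block for strain: with the square box key, turn the hold-down on the carrier counterclockwise (seen from above) well clear of the glass, never pushing it with the gripper itself, and put the key back upright in its hole in the wooden stand. Then grip the glass block by its two narrow frosted sides only, never touching the polished faces with the gripper, lift it out and hold it upright and still in the middle of the open gap of the strain viewer, touching no part of the viewer, so that all the light from the round lamp window passes squarely through both polished faces. The program finishes while the gripper is still holding the glass there; leave the other things on the bench where they are.

Things in the scene. Friction and masses are not known exactly. Their poses are not given: they have to be found in the camera images.
- glass: cast-glass test block upright in the carrier's pocket, 26 mm (x) by 34 mm (y) by 70 mm high, 0.16 kg. Its two broad faces, facing its +x and -x, are clear and polished; its two narrow sides, facing its +y and -y, 34 mm apart, are ground white (frosted), 22 mm flat width between 2 mm bevels. Origin: centre of underside; axes as the carrier's at the start
- glass_mid (a point): centre of the glass block, 35 mm above its underside; same axes as the block
- carrier: aluminium sample carrier fixed to the bench: plate 25 mm high, x -41 to +63 mm, y -35 to +35 mm in its frame. The glass stands at its origin in a pocket 15 mm deep with 1 mm play all round, its underside 10 mm and its top 80 mm above the bench. A post 18 mm across, 81 mm high, at its x +40 mm carries the hold-down. Origin: bench level, under the centre of the pocket
- latch (a joint): hold-down on the post: steel tab 12 mm wide, 81 to 86 mm above the bench, reaching 38 mm from the axis of its captive screw, which turns with it. At 0 it points along the carrier's -x, over the glass; grows counterclockwise from above, at 1.57 it points along the carrier's -y. Starts at 0 to 0.2, clear of the glass from 1.2, well clear past 1.25, stop at 1.65. Stays where left; friction 0.08 N m
- latch_head (a point): centre of the top of the hold-down's square screw head, on the screw axis, 97 mm above the bench. The head is 12 mm across flats and stands 11 mm above the tab; its top 2 mm taper to 8.4 mm. Its flats lie along this point's x and y, which turn with the hold-down (the carrier's axes turned by the joint value)
- key: box key upright in the stand, 0.16 kg: steel socket 24 mm square, 20 mm high, with a square bore 14 mm across, 12 mm deep, open below, 1 mm chamfer; 12 mm shank up to 52 mm; black handle 26 x 26 mm from 52 to 112 mm. All flats lie along its x and y. On the screw head it has about 0.19 rad of play each way. Origin: centre of underside (bore's mouth), 15 mm above the bench at the start
- stand: wooden key stand fixed to the bench, 70 mm (x) by 120 mm (y) by 40 mm high, with a square hole 29 mm across, 25 mm deep at its centre, sides along its x and y, in which the key stands on the hole's floor 15 mm above the bench (two small 11 mm holes towards its +y end stay empty). Origin: bench level, under the centre of the square hole
- viewer: strain viewer fixed to the bench: base 120 mm (x) by 360 mm (y), 24 mm high; lamp house at y +80 to +175 mm, 169 mm high, its black bezel reaching y +74 mm round a bright window 20 mm across; facing it, the round dark analyser 94 mm across, y -74 to -97 mm, top 158 mm, with an eye hood behind. The gap is y -74 to +74 mm; the light runs level along y. Origin: bench level under mid-gap
- light_axis (a point): point on the light's centre line in the middle of the gap, 110 mm above the bench; axes of the viewer, light along y
- rib: flat wooden modelling rib lying on the bench, 20 x 110 x 8 mm, long side along its y; origin centre of underside
- loop_tool: clay loop tool lying on the bench along its y, 130 mm long, at most 24 mm wide and 12 mm high; origin under the middle of its handle
- offcut: rough glass offcut lying flat, 50 x 38 x 20 mm; not the test block; origin centre of underside
- bowl: small terracotta pinch bowl, 96 mm across, 50 mm high; origin centre of underside
- jar: capped glaze jar, 68 mm across, 85 mm high; origin centre of underside
- sprayer: white water spray bottle, 68 mm across, 177 mm high; origin centre of underside
- sanding_block: hand sanding block, 90 x 50 x 28 mm; origin centre of underside
Mind the look-alikes: they are no part of the job. What is meant by the key is not red, and is the smaller of those in its own colour.

How it is judged:
By the outcome, as a careful person would: the job done as asked, in the order asked, and still so for the second after the job is handed in, while the arm keeps its last pose, push and grip.
It also fails if it takes over 62 s, if anything falls off the work surface, if the arm or the gripper's body presses on something with over 40 N, if the wrist force passes 120 N, or if a joint passes its speed limit or range.

## Working session

There is one attempt and no reset: what is moved stays moved. The work goes in short steps, each a Python script; the robot and the scene stay as the last script left them, time stands still between calls to the robot, and variables do not carry over. Pictures are saved under pics/ and viewed, at most 12 in all, crops included, and the job is handed in when it is done.

```bash
mkdir -p pics; ls
cat > h.py <<'E'
from cell import env, kin, camera, calibration, job
import numpy as np, cv2
from scipy.spatial.transform import Rotation as R
def snap(n):
    c=calibration(n); im,d=camera(n); return im,d,c
def rays(c,uv):
    uv=np.atleast_2d(np.asarray(uv,float)); 
    xd=np.c_[(uv[:,0]-c["cx"])/c["fx"],(uv[:,1]-c["cy"])/c["fy"]]
    x=xd.copy()
    for _ in range(20): x=xd/(1+c["k1"]*(x**2).sum(1))[:,None]
    Rm=R.from_rotvec(np.ravel(c["rvec"])).as_matrix(); t=np.ravel(c["tvec"])
    return -Rm.T@t, np.c_[x,np.ones(len(x))]@Rm   # origin, dirs (unit depth)
def plane(c,uv,z):
    o,d=rays(c,uv); return o+d*((z-o[2])/d[:,2])[:,None]
def depthpts(c,uv,dep):
    uv=np.atleast_2d(uv); o,d=rays(c,uv)
    return o+d*np.array([dep[int(v),int(u)] for u,v in uv])[:,None]
def proj(c,p):
    Rm=R.from_rotvec(np.ravel(c["rvec"])).as_matrix(); q=np.atleast_2d(p)@Rm.T+np.ravel(c["tvec"])
    x=q[:,:2]/q[:,2:]; x=x*(1+c["k1"]*(x**2).sum(1))[:,None]
    return np.c_[x[:,0]*c["fx"]+c["cx"],x[:,1]*c["fy"]+c["cy"]]
def down(yaw):  # tool z down, tool x at world angle yaw
    q=(R.from_euler('z',yaw)*R.from_euler('x',np.pi)).as_quat(); return [q[3],q[0],q[1],q[2]]
E
python3 - <<'E'
from h import *
for n in("top","scene"):
    im,d,c=snap(n); cv2.imwrite(f"pics/{n}0.png",im); np.savez(f"{n}0.npz",im=im,d=d,**c)
    print(n,c["fx"],c["k1"],rays(c,[[320,200]]))
s=env.get_state(); print(s["orientation"],s["time"],s["opening"],R.from_quat(np.roll(s["orientation"],-1)).as_matrix())
print(calibration("wrist"))
E
```

```text
pics
top 394.3113986041041 -0.037536181904754704 (array([0.47438202, 0.004224  , 1.01076543]), array([[ 0.11066438,  0.0010426 , -0.99389397]]))
scene 412.89778739454067 -0.017829549382915328 (array([1.21199953, 0.27666173, 0.78547461]), array([[-0.64877744, -0.26017029, -0.71533772]]))
[-3.51296753e-05  1.16130630e-01  9.93233618e-01 -8.10174338e-04] 0.1 0.08555714649459677 [[-9.73027351e-01  2.30689634e-01 -2.57956061e-04]
 [ 2.30689748e-01  9.73026041e-01 -1.60122552e-03]
 [-1.18388163e-04 -1.61754404e-03 -9.99998685e-01]]
{'fx': 307.7792439299758, 'fy': 307.7792439299758, 'cx': 320.54276455467016, 'cy': 195.6000481738366, 'k1': -0.044492457864659475, 'rvec': array([-2.25951631, -1.78817255, -0.28270505]), 'tvec': array([-0.67467496, -0.03994536,  0.37942045])}
```

View pics/top0.png

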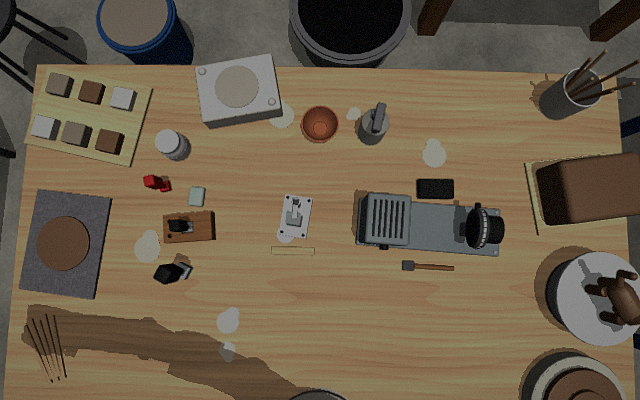

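View pics/scene0.png

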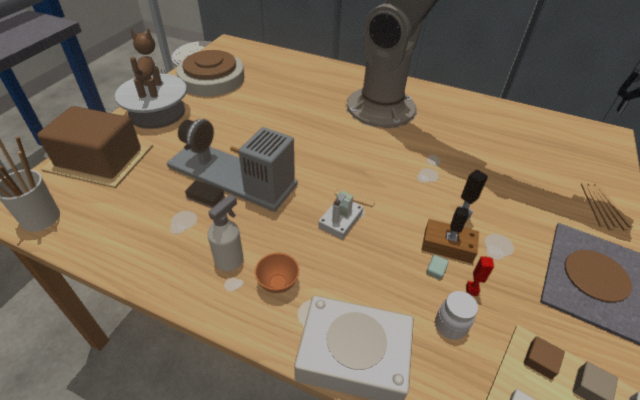

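Top view: the brown stand is at (189,226), with a black key upright in it at (180,225). The carrier is at (295,215) and the viewer at (430,225). Candidates for the key are the black one in the stand (scene 459,220), the larger black one on the bench (top 170,272; scene 474,190) and the red one (top 157,183; scene 482,275). I choose the small black one in the stand and will check it in a wrist crop.

Run:
```python
from h import *
z=dict(np.load("top0.npz")); c={k:z[k] for k in("fx","fy","cx","cy","k1","rvec","tvec")}
P=[[189,226],[180,225],[170,272],[157,183],[295,215],[297,202],[385,220],[483,228],[436,230]]
print(np.c_[P,depthpts(c,P,z["d"])].round(3))
c=calibration("wrist"); s=env.get_state(); M=R.from_quat(np.roll(s["orientation"],-1)).as_matrix()
o,d=rays(c,[[320.5,195.6],[420,195.6]]); print("cam in tool",M.T@(o-s["tcp_pos"]), d@M)
# view pose: camera over midpoint of stand/carrier
for yaw in np.arange(-np.pi,np.pi,np.pi/4):
    q=down(yaw); 
    for t in([.47,.17,.33],[.5,.3,.3],[.5,.05,.3]):
        j=kin.inverse_kinematics(t,q); print(round(yaw,2),t,None if j is None else np.round(j,2))
```

```text
[[ 1.89e+02  2.26e+02  5.11e-01  3.30e-01  3.40e-02]
 [ 1.80e+02  2.25e+02  5.10e-01  3.20e-01  1.25e-01]
 [ 1.70e+02  2.72e+02  4.06e-01  3.27e-01  1.50e-01]
 [ 1.57e+02  1.83e+02  6.09e-01  3.92e-01  9.50e-02]
 [ 2.95e+02  2.15e+02  5.41e-01  6.30e-02  8.80e-02]
 [ 2.97e+02  2.02e+02  5.71e-01  5.90e-02  9.50e-02]
 [ 3.85e+02  2.20e+02  5.28e-01 -1.35e-01  1.69e-01]
 [ 4.83e+02  2.28e+02  5.16e-01 -3.50e-01  1.56e-01]
 [ 4.36e+02  2.30e+02  5.15e-01 -2.86e-01  2.40e-02]]
cam in tool [ 7.98469982e-02  7.28033108e-05 -6.98489335e-02] [[-0.30892927  0.00122455  0.95108424]
 [-0.30864929  0.32603053  0.95070953]]
-3.14 [0.47, 0.17, 0.33] [-0.79  0.16  0.36  1.95 -0.06  1.04  1.17]
-3.14 [0.5, 0.3, 0.3] [-0.78  0.33  0.17  1.8  -0.06  1.02  0.98]
-3.14 [0.5, 0.05, 0.3] [-0.69  0.21  0.54  1.99 -0.13  0.97  1.49]
-2.36 [0.47, 0.17, 0.33] [-0.66  0.16  0.22  1.95 -0.04  1.04  1.93]
-2.36 [0.5, 0.3, 0.3] [-0.66  0.33  0.02  1.79 -0.01  1.02  1.72]
-2.36 [0.5, 0.05, 0.3] [-0.6   0.2   0.43  1.99 -0.1   0.97  2.24]
-1.57 [0.47, 0.17, 0.33] [-0.55  0.16  0.09  1.94 -0.02  1.04  2.69]
-1.57 [0
[... 419 characters left out ...]
1  0.4   0.74  1.82 -0.31  1.04 -1.92]
0.0 [0.5, 0.05, 0.3] [-0.99  0.27  0.93  2.01 -0.26  0.98 -1.51]
0.79 [0.47, 0.17, 0.33] [-1.05  0.17  0.66  1.97 -0.12  1.04 -1.12]
0.79 [0.5, 0.3, 0.3] [-1.1   0.37  0.58  1.82 -0.23  1.03 -1.21]
0.79 [0.5, 0.05, 0.3] [-0.91  0.24  0.81  2.   -0.21  0.98 -0.78]
1.57 [0.47, 0.17, 0.33] [-0.96  0.17  0.56  1.96 -0.1   1.04 -0.36]
1.57 [0.5, 0.3, 0.3] [-1.03  0.35  0.48  1.81 -0.19  1.02 -0.47]
1.57 [0.5, 0.05, 0.3] [-0.83  0.23  0.71  2.   -0.18  0.98 -0.03]
2.36 [0.47, 0.17, 0.33] [-0.88  0.16  0.46  1.96 -0.08  1.04  0.4 ]
2.36 [0.5, 0.3, 0.3] [-0.9   0.34  0.33  1.8  -0.12  1.02  0.25]
2.36 [0.5, 0.05, 0.3] [-0.75  0.22  0.62  2.   -0.15  0.97  0.72]
```

Run:
```python
from h import *
for i,t in enumerate([[.47,.27,.29],[.47,.08,.29]]):
    env.reach(t,down(np.pi)); env.dwell(.3)
    c=calibration("wrist"); im,d,_=snap("wrist"); np.savez(f"w{i}.npz",im=im,d=d,**c); cv2.imwrite(f"pics/w{i}.png",im)
    print(env.get_state()["time"],env.get_state()["tcp_pos"])
```

```text
2.2583 [0.46987579 0.27035932 0.28993999]
3.3917 [0.47005185 0.08091142 0.28988803]
```

View pics/w0.png

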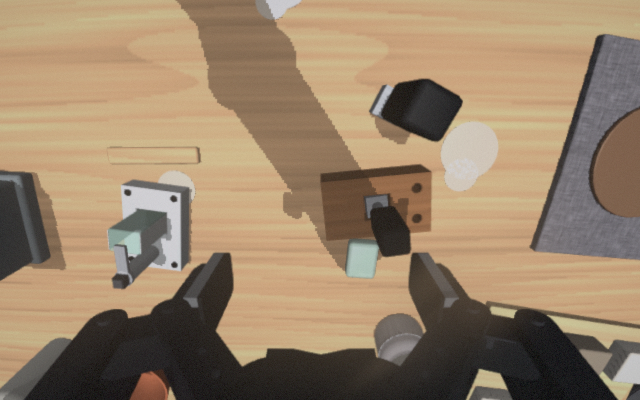

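View pics/w1.png

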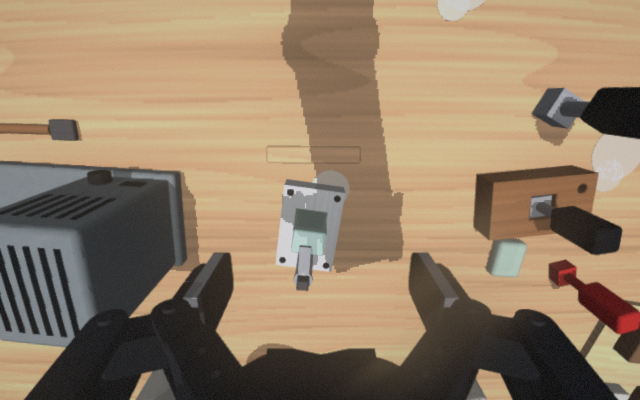

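Wrist view w0 shows the chosen black key in the stand: socket in the hole at (376,205), handle top near (397,247). The larger black key is on the bench at (420,105) and the red one is out of the way. In w1 the carrier has its screw head at (303,283), with the tab pointing to image-up over the glass at (310,232). The viewer lamp house is on the left.

```bash
cat > cloud.py <<'E'
from h import *
def load(f):
    z=dict(np.load(f)); c={k:z[k] for k in("fx","fy","cx","cy","k1","rvec","tvec")}
    v,u=np.mgrid[0:400,0:640]; o,d=rays(c,np.c_[u.ravel(),v.ravel()])
    P=(o+d*z["d"].reshape(-1,1)).reshape(400,640,3); P[z["d"]==0]=np.nan
    return z["im"],P,c
def sel(P,box,zr):
    (x0,x1),(y0,y1)=box
    return (P[...,0]>x0)&(P[...,0]<x1)&(P[...,1]>y0)&(P[...,1]<y1)&(P[...,2]>zr[0])&(P[...,2]<zr[1])
def rect(P,m):
    m=cv2.morphologyEx(m.astype(np.uint8),cv2.MORPH_OPEN,np.ones((3,3)))
    n,l,s,_=cv2.connectedComponentsWithStats(m); 
    if n<2: return None
    m=l==1+np.argmax(s[1:,4]); p=P[m]
    (cx,cy),(w,h),a=cv2.minAreaRect((p[:,:2]*1000).astype(np.float32))
    return np.round([cx,cy,w,h,a,np.median(p[:,2])*1000,p[:,2].std()*1000,len(p)],1)
E
python3 - <<'E'
from cloud import *
for f in("w0.npz","w1.npz","top0.npz","scene0.npz"):
    im,P,c=load(f); print(f)
    S=((.44,.58),(.22,.40)); C=((.48,.66),(-.02,.13))
    for nm,b,zr in(("stand",S,(.034,.046)),("keytop",S,(.12,.135)),("plate",C,(.019,.031)),("head",C,(.092,.102)),("tab+glass",C,(.076,.0905)),("post",C,(.03,.11)),("lamp",((.4,.65),(-.3,-.05)),(.163,.175)),("base",((.4,.65),(-.5,-.05)),(.018,.03))):
        print(nm,rect(P,sel(P,b,zr)))
im,P,c=load("w1.npz")
print(P[225:300:4,304].round(3).tolist())
E
```

```text
w0.npz
stand [5.075e+02 3.336e+02 7.150e+01 1.199e+02 5.900e+00 4.000e+01 1.000e+00
 5.127e+03]
keytop [507.6 334.6  25.6  26.4   8.1 126.6   1.6 880. ]
plate [5.421e+02 6.830e+01 7.070e+01 1.063e+02 8.280e+01 2.490e+01 1.300e+00
 2.946e+03]
head [569.9  64.   13.1  12.7  84.9  96.1   1.4 154. ]
tab+glass [ 548.    66.7   36.    62.1   82.5   80.3    3.2 1251. ]
post [ 547.9   66.7   36.7   62.1   81.4   76.6   17.6 2846. ]
lamp None
base [ 532.9  -98.7   27.6  120.2   88.9   23.1    2.5 1209. ]
w1.npz
stand [5.069e+02 3.338e+02 7.120e+01 1.214e+02 5.400e+00 4.010e+01 1.600e+00
 4.949e+03]
keytop [507.3 333.2  25.8  26.6   9.3 126.5   2.  845. ]
plate [5.423e+02 6.760e+01 7.020e+01 1.056e+02 8.200e+01 2.500e+01 1.000e+00
 3.226e+03]
head [570.3  63.4  12.1  12.7  88.9  96.6   1.2 143. ]
tab+glass [ 546.6   66.9   34.3   59.    81.9   80.5    3.2 1182. ]
post [ 547.3   66.8   34.3   60.6   81.8   80.    15.7 1937. ]
lamp [ 5.3410e+02 -1.2970e+02  7.7500e+01  1.2730e+02  7.1800e+01  1.6890e+02
  1.3000e+00  1.0239e+04]
base [ 4.727e+02 -2.542e+02  4.830e+01  1.330e+02  1.770e+01  2.360
[... 823 characters left out ...]
+glass [539.   66.5  34.4  38.4  79.6  82.    3.  128. ]
post [551.4  65.1  35.6  62.6  83.2  73.3  18.8 442. ]
lamp [ 532.7 -142.3   95.9  111.4   86.4  170.7    2.  1184. ]
base [ 5.257e+02 -2.681e+02  3.585e+02  1.218e+02  8.640e+01  2.580e+01
  2.100e+00  2.177e+03]
[[0.517, 0.065, 0.067], [0.518, 0.065, 0.076], [0.52, 0.065, 0.08], [0.525, 0.065, 0.08], [0.529, 0.065, 0.081], [0.533, 0.065, 0.082], [0.535, 0.066, 0.087], [0.539, 0.065, 0.086], [0.544, 0.065, 0.086], [0.549, 0.065, 0.084], [0.553, 0.065, 0.087], [0.558, 0.065, 0.086], [0.562, 0.065, 0.087], [0.564, 0.065, 0.09], [0.565, 0.066, 0.096], [0.569, 0.066, 0.097], [0.573, 0.066, 0.098], [0.648, 0.06, 0.0], [0.655, 0.059, -0.0]]
```

Run:
```python
from h import *
for i,t in((4,[.53,-.25,.36]),(3,[.54,.06,.29]),(2,[.54,.31,.29])):
    env.reach(t,down(0)); env.dwell(.25)
    c=calibration("wrist"); im,d,_=snap("wrist"); np.savez(f"w{i}.npz",im=im,d=d,**c); cv2.imwrite(f"pics/w{i}.png",im)
print(env.get_state()["time"])
from cloud import *
def line(P,m):
    p=P[m][:,:2]*1000; q=p.mean(0); _,s,v=np.linalg.svd(p-q,full_matrices=False); return q.round(1),np.degrees(np.arctan2(v[0,1],v[0,0])).round(1),len(p)
S=((.44,.58),(.22,.40)); C=((.48,.66),(-.02,.13))
for f in("w0.npz","w1.npz","w2.npz","w3.npz","w4.npz","top0.npz"):
    im,P,c=load(f); print(f)
    for nm,b,zr in(("stand",S,(.034,.046)),("keytop",S,(.12,.135)),("plate",C,(.019,.031)),("head",C,(.092,.102)),("lamp",((.4,.65),(-.3,-.05)),(.163,.175)),("base",((.4,.65),(-.5,-.05)),(.018,.03)),("analyser",((.4,.65),(-.42,-.3)),(.03,.165))):
        r=rect(P,sel(P,b,zr)); print(nm,None if r is None else r.tolist())
    m=sel(P,((.538,.563),(.05,.08)),(.0835,.0895)); print("tab",line(P,m) if m.sum()>9 else None)
```

```text
8.2333
w0.npz
stand [507.5, 333.6, 71.5, 119.9, 5.9, 40.0, 1.0, 5127.0]
keytop [507.6, 334.6, 25.6, 26.4, 8.1, 126.6, 1.6, 880.0]
plate [542.1, 68.3, 70.7, 106.3, 82.8, 24.9, 1.3, 2946.0]
head [569.9, 64.0, 13.1, 12.7, 84.9, 96.1, 1.4, 154.0]
lamp None
base [532.9, -98.7, 27.6, 120.2, 88.9, 23.1, 2.5, 1209.0]
analyser None
tab (array([550.4,  66.1]), np.float64(-5.9), 260)
w1.npz
stand [506.9, 333.8, 71.2, 121.4, 5.4, 40.1, 1.6, 4949.0]
keytop [507.3, 333.2, 25.8, 26.6, 9.3, 126.5, 2.0, 845.0]
plate [542.3, 67.6, 70.2, 105.6, 82.0, 25.0, 1.0, 3226.0]
head [570.3, 63.4, 12.1, 12.7, 88.9, 96.6, 1.2, 143.0]
lamp [534.1, -129.7, 77.5, 127.3, 71.8, 168.9, 1.3, 10239.0]
base [472.7, -254.2, 48.3, 133.0, 17.7, 23.6, 1.1, 2325.0]
analyser None
tab (array([550.4,  65. ]), np.float64(-6.7), 258)
w2.npz
stand [507.5, 333.8, 70.7, 120.5, 5.7, 39.7, 1.1, 5306.0]
keytop [509.0, 334.4, 25.1, 26.0, 8.9, 126.3, 1.4, 873.0]
plate [542.4, 67.5, 72.7, 105.0, 81.5, 24.5, 1.3, 3880.0]
head [571.1, 64.7, 11.6, 11.8, 85.9, 96.0, 1.3, 183.0]
lamp None
base [484.7, -86.0, 20.3, 4.4, 9.4, 20.8, 1.5, 66.0]
anal
[... 636 characters left out ...]
1.3, -141.5, 93.8, 109.2, 86.7, 168.9, 1.1, 11931.0]
base [523.2, -268.1, 357.7, 120.5, 86.5, 23.6, 1.0, 12681.0]
analyser [522.4, -373.8, 62.6, 104.9, 86.3, 136.9, 23.9, 5622.0]
tab (array([550.4,  63.6]), np.float64(175.7), 240)
top0.npz
stand [509.3, 333.5, 70.5, 121.1, 5.9, 40.4, 1.8, 1073.0]
keytop [510.5, 333.0, 25.4, 25.5, 4.1, 126.9, 2.0, 136.0]
plate [544.1, 67.0, 69.9, 104.0, 81.8, 25.3, 1.8, 837.0]
head [574.9, 60.0, 6.9, 5.0, 89.1, 97.0, 2.0, 12.0]
lamp [532.4, -141.5, 95.2, 109.9, 86.0, 169.1, 1.7, 2226.0]
base [520.3, -325.3, 242.8, 120.5, 86.1, 24.0, 1.8, 2968.0]
analyser [523.4, -373.1, 63.2, 105.5, 86.8, 135.5, 27.2, 1341.0]
tab (array([549.9,  64.6]), np.float64(170.5), 53)
```

View pics/w3.png

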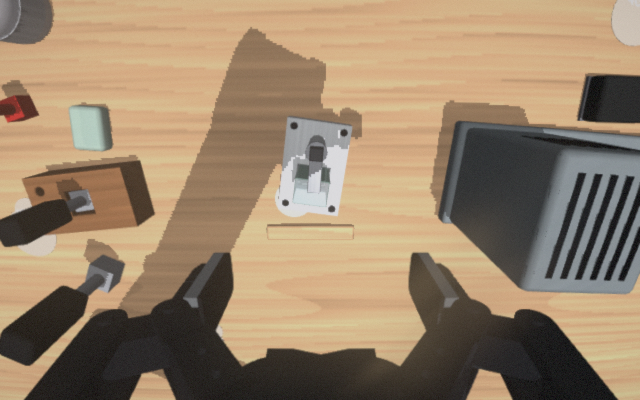

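View pics/w4.png

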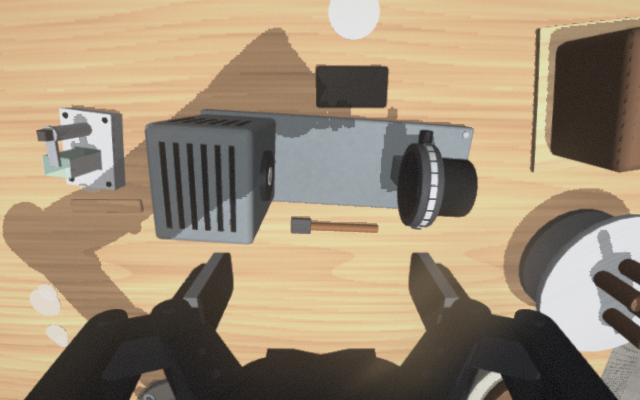

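w3 shows the carrier with screw head at (316,150) and the tab lying over the glass towards (314,180), and the post clear. w4 shows the viewer gap between the lamp bezel (268,175) and the analyser (420,185), empty. All wrist views agree within about 1 mm, so I will grasp the key now.

Run:
```python
from h import *
K=np.array([.5081,.3337]); q=down(np.radians(8.3))
env.reach([*K,.225],q); env.movel([*K,.161],.1)
env.grip(0.0,60); s=env.get_state(); print(s["opening"],s["gripper_force"],s["force"],s["tcp_pos"])
f=env.movel([*K,.271],.12); s=env.get_state(); print(s["opening"],s["force"],s["tcp_pos"])
env.reach([.5708,.0636,.275],down(np.radians(-4.2))); env.dwell(.2)
s=env.get_state(); print(s["time"],s["tcp_pos"],s["force"])
for n in("wrist","scene","top"):
    c=calibration(n); im,d,_=snap(n); np.savez(f"{n}5.npz",im=im,d=d,**c)
    uv=proj(c,[.5708,.0636,.12])[0].astype(int); h=70
    u0,v0=np.clip(uv-h,0,[640-2*h,400-2*h]); cv2.imwrite(f"pics/{n}5.png",cv2.resize(im[v0:v0+2*h,u0:u0+2*h],(400,400)))
cv2.imwrite("pics/five.png",np.hstack([cv2.imread("pics/wrist5.png"),cv2.imread("pics/scene5.png")]))
```

```text
0.025361639279247145 59.02176797389984 [-0.75414532 -0.08071833  3.17468581] [0.50830473 0.33384163 0.16133825]
0.025001264250370313 [-0.42319237 -0.31960719 -2.5952659 ] [0.50761993 0.33369223 0.27017182]
12.3417 [0.5708812  0.06542491 0.27472202] [-0.51775922  0.35262363 -1.9736119 ]
```

View pics/five.png

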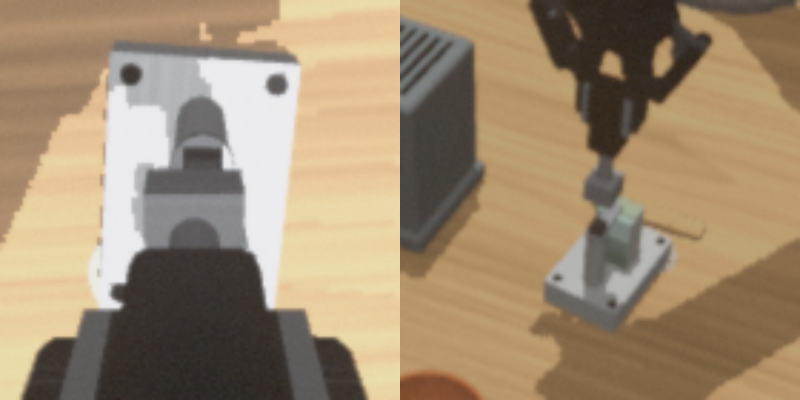

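The wrist crop shows the socket hanging straight in the grip just above the screw head, and square to it. I measure the socket's offset, then lower it with a force stop.

Run:
```python
from cloud import *
s=env.get_state(); print(s["tcp_pos"],s["joint_velocities"].round(4) if hasattr(s["joint_velocities"],"round") else 0)
for f in("wrist5.npz","scene5.npz","top5.npz"):
    im,P,c=load(f)
    for nm,zr in(("socktop",(.143,.154)),("socket",(.130,.153))):
        m=sel(P,((.54,.61),(.03,.10)),zr); r=rect(P,m); print(f,nm,None if r is None else r.tolist())
```

```text
[0.57080436 0.06446068 0.27490657] [ 0.0075 -0.002   0.0035  0.0013  0.0007 -0.0006  0.0004]
wrist5.npz socktop [576.1, 65.5, 24.0, 14.4, 86.2, 148.0, 1.5, 646.0]
wrist5.npz socket [576.2, 65.5, 24.1, 14.5, 86.8, 147.7, 5.2, 825.0]
scene5.npz socktop [573.1, 64.2, 24.5, 26.1, 4.9, 149.4, 2.5, 79.0]
scene5.npz socket [573.1, 64.1, 25.4, 25.9, 89.6, 145.3, 6.4, 135.0]
top5.npz socktop None
top5.npz socket None
```

Run:
```python
from h import *
p=[.5702,.0634]
env.movel([*p,.248],.08); env.dwell(.3); s=env.get_state(); print(s["tcp_pos"],s["force"])
r=env.movel([*p,.2335],.04,stop_force=15); env.dwell(.2); s=env.get_state(); print(r,s["tcp_pos"],s["force"],s["opening"],s["time"])
```

```text
[0.57037971 0.06339489 0.24828386] [-1.01726312  0.32662133 -1.41850599]
False [0.57024887 0.0633448  0.23359589] [ 0.65145128 -0.02692985 -1.63226235] 0.025404844080078627 13.9917
```

Run:
```python
from h import *
C=np.array([.5708,.0634]); off=np.array([.0005,0])
for a in np.linspace(-4.2,88,8)[1:]:
    t=np.radians(a); Rz=np.array([[np.cos(t),-np.sin(t)],[np.sin(t),np.cos(t)]])
    env.reach([*(C-Rz@off),.2335],down(t)); s=env.get_state()
    print(round(a),s["time"],np.round(s["force"],1),np.round(s["torque"],2),np.round(s["tcp_pos"],4))
    if np.linalg.norm(s["force"])>30: break
env.dwell(.2)
im,d,c=snap("wrist"); np.savez("w6.npz",im=im,d=d,**c); s=env.get_state(); print(s["tcp_pos"],s["force"],s["opening"])
im2,d2,c2=snap("scene"); np.savez("s6.npz",im=im2,d=d2,**c2)
u,v=proj(c2,[.5708,.0636,.12])[0].astype(int)
cr=cv2.resize(im2[v-70:v+70,u-70:u+70],(400,400)); cv2.imwrite("pics/six.png",np.hstack([cv2.resize(im[100:300,220:420],(400,400)),cr]))
```

```text
9 14.2917 [ 1.3 -1.8 -2.5] [-0.45 -0.3  -0.02] [0.5704 0.0629 0.2337]
22 14.5917 [ 1.7 -1.5 -4.3] [-0.6  -0.48 -0.04] [0.5704 0.0628 0.2335]
35 14.8917 [ 1.1 -1.8 -4.1] [-0.74 -0.56 -0.  ] [0.5705 0.0627 0.2335]
48 15.1917 [ 2.6 -3.2 -3.2] [-0.86 -0.61  0.05] [0.5706 0.0626 0.2335]
62 15.4917 [ 3.2 -3.5 -4.4] [-0.98 -0.69 -0.04] [0.5707 0.0626 0.2335]
75 15.7917 [ 3.5 -4.6 -4.5] [-1.05 -0.87  0.04] [0.5708 0.0626 0.2335]
88 16.0917 [ 4.  -3.1 -3.4] [-1.12 -0.93 -0.07] [0.571  0.0626 0.2335]
[0.57098664 0.06270523 0.23350206] [ 3.81225096 -3.9782896  -3.53139175] 0.025461456561627675
```

View pics/six.png

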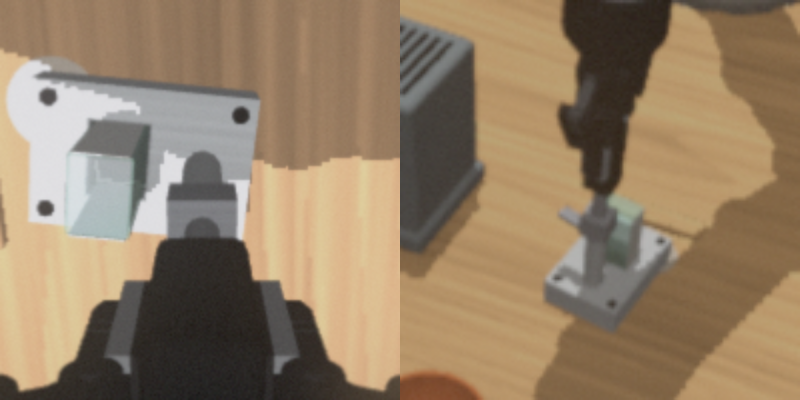

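The crops show the tab now swung away from the glass; in the scene crop it points left of the post at (570,215). I back off the play, lift the key and measure the tab.

Run:
```python
from cloud import *
C=np.array([.5708,.0634]); t=np.radians(79); p=[C[0]-.0001,C[1]-.0005]
env.reach([*p,.2335],down(t)); s=env.get_state(); print(s["force"],s["torque"])
env.movel([*p,.28],.1); s=env.get_state(); print(s["force"],s["opening"],s["time"])
for n in("wrist","scene","top"):
    im,d,c=snap(n); np.savez(f"{n}7.npz",im=im,d=d,**c)
    im,P,c=load(f"{n}7.npz"); m=sel(P,((.53,.61),(.0,.055)),(.078,.092)); p_=P[m][:,:2]
    if len(p_)>5:
        q=p_.mean(0)-C; print(n,len(p_),p_.mean(0).round(4),"L deg",np.degrees(np.arctan2(q[1],q[0]))-172.1+360, "far",np.linalg.norm(p_-C,axis=1).max())
```

```text
[ 1.05049361 -4.10425949  1.21082787] [-0.88691296 -0.33229262 -0.01372289]
[-0.92764599 -0.70228346 -2.65359479] 0.02524542854838531 17.2583
wrist 46 [0.5365 0.0531] L deg 24.55809945095666 far 0.04160361187763851
scene 63 [0.5626 0.0407] L deg 78.04488455127608 far 0.04083104897935068
top 55 [0.561  0.0384] L deg 76.37905922887882 far 0.040623048282128
```

Run:
```python
from cloud import *
C=np.array([.5708,.0634])
for n in("scene","top"):
    im,P,c=load(f"{n}7.npz"); m=sel(P,((.55,.61),(.0,.05)),(.079,.091)); p_=P[m][:,:2]
    q=p_.mean(0)-C; print(n,len(p_),p_.mean(0).round(4),"L deg",np.degrees(np.arctan2(q[1],q[0]))-172.1+360, "far",np.linalg.norm(p_-C,axis=1).max())
```

```text
scene 49 [0.566  0.0376] L deg 87.40263185787796 far 0.03847997841435185
top 47 [0.5646 0.0363] L deg 84.94861318710821 far 0.037962932976963994
```

Run:
```python
from h import *
p=[.5068,.3335]; q=down(np.radians(5.7))
env.reach([*p,.28],q); env.movel([*p,.195],.12); env.dwell(.3)
s=env.get_state(); print(s["tcp_pos"],s["force"])
r=env.movel([*p,.1605],.06,stop_force=10); s=env.get_state(); print(r,s["tcp_pos"],s["force"],s["time"])
```

```text
[0.50696621 0.33368342 0.19550105] [ 0.38254144 -0.16472614 -1.02803438]
True [0.50639839 0.33335924 0.1613542 ] [-1.0593366  -0.37301114  5.41053609] 20.475
```

Run:
```python
from cloud import *
env.grip(.06); s=env.get_state(); p=s["tcp_pos"]
env.movel([p[0],p[1],.235],.12); env.grip(.075)
env.reach([.55,.12,.27],down(np.radians(-7.9))); env.dwell(.25)
im,d,c=snap("wrist"); np.savez("w8.npz",im=im,d=d,**c); cv2.imwrite("pics/w8.png",im); print(env.get_state()["time"])
snapT=snap("top"); np.savez("t8.npz",im=snapT[0],d=snapT[1],**snapT[2])
for f in("w8.npz","t8.npz"):
    im,P,c=load(f)
    for nm,b,zr in(("key",((.44,.58),(.22,.40)),(.12,.135)),("glass",((.505,.56),(.04,.1)),(.0745,.0835)),("plate",((.48,.66),(-.02,.13)),(.019,.031)),("tab",((.55,.61),(.0,.05)),(.079,.091))):
        r=rect(P,sel(P,b,zr)); print(f,nm,None if r is None else r.tolist())
```

```text
23.15
w8.npz key [506.8, 332.5, 25.8, 27.0, 4.8, 126.3, 2.0, 897.0]
w8.npz glass [531.5, 68.8, 34.8, 26.1, 81.9, 79.6, 0.9, 1093.0]
w8.npz plate [542.2, 67.3, 70.5, 104.8, 81.9, 24.7, 1.0, 3657.0]
w8.npz tab [563.5, 39.4, 24.9, 12.3, 72.4, 85.6, 0.9, 393.0]
t8.npz key None
t8.npz glass [531.5, 68.2, 23.7, 33.5, 0.9, 80.3, 1.5, 138.0]
t8.npz plate [530.3, 68.9, 70.0, 76.1, 81.9, 25.3, 1.7, 538.0]
t8.npz tab [565.0, 38.7, 25.1, 12.1, 72.8, 86.2, 1.7, 57.0]
```

View pics/w8.png

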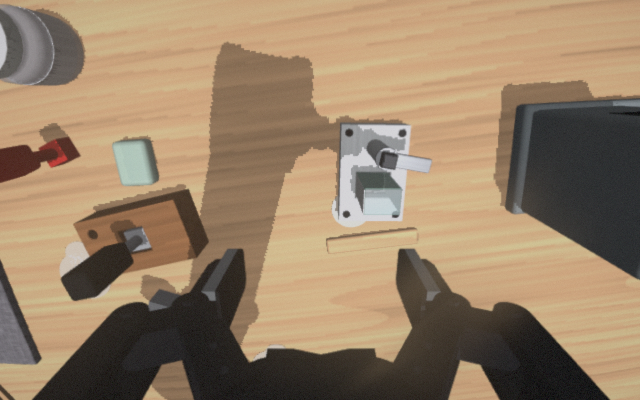

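w8 shows the key upright in the stand hole (130,245), the tab swung off to (425,165) at about 1.41 rad, and the glass free at (380,195). Next I grip the glass.

Run:
```python
from h import *
g=[.5315,.0689]; q=down(np.radians(-8.0))
env.reach([*g,.19],q); env.dwell(.3); env.movel([*g,.116],.08); env.dwell(.2)
s=env.get_state(); print(s["tcp_pos"],s["force"],s["opening"])
env.grip(0.0,40); s=env.get_state(); print("grip",s["opening"],s["gripper_force"],s["force"],s["tcp_pos"])
np.save("g.npy",s["tcp_pos"])
env.movel([*g,.16],.08); s=env.get_state(); print(s["opening"],s["force"])
env.movel([*g,.33],.2); env.dwell(.2); s=env.get_state(); print(s["opening"],s["force"],s["time"],s["tcp_pos"])
im,d,c=snap("wrist"); np.savez("w9.npz",im=im,d=d,**c)
print(kin.inverse_kinematics([.5238,-.2683,.181],down(np.radians(86.5))),s["qpos"])
```

```text
[0.53172503 0.06901589 0.11639226] [-0.8419476  -0.59491607 -0.2721801 ] 0.07498501099937767
grip 0.033911472402692974 39.83243107795715 [0.0466117  1.37613915 1.68753438] [0.53159066 0.06894675 0.1161322 ]
0.033627994396635504 [-0.74553413  0.042199   -1.78413018]
0.03370965774519468 [-0.27078936  0.51813543 -1.17806143] 27.5917 [0.53106004 0.06886784 0.32908292]
[-0.0959371   0.55379113  0.62448582  1.90454547 -0.43378014  0.82065932
  0.69876277] [-1.20335731  0.5238615   1.33598863  1.90999989 -0.55774168  1.16291662
 -1.36935648]
```

Run:
```python
from h import *
v=[.5238,-.2683]; q=down(np.radians(86.5))
try: env.movel([*v,.33],.15,rot=q); print("movel")
except env.PlanningError as e:
    print(e); env.reach([.56,-.1,.36],down(np.radians(40))); env.reach([*v,.34],q)
env.dwell(.4); s=env.get_state(); print(s["time"],s["tcp_pos"],s["opening"],s["force"])
im,d,c=snap("scene"); np.savez("s10.npz",im=im,d=d,**c); im2,d2,c2=snap("wrist"); np.savez("w10.npz",im=im2,d=d2,**c2)
cv2.imwrite("pics/ten.png",np.hstack([cv2.resize(im[30:230,120:320],(400,400)),cv2.resize(im2[50:350,170:470],(400,400))]))
```

```text
movel
30.4417 [ 0.52382367 -0.26820956  0.33001392] 0.03365745807856872 [-0.20616022  0.87075655 -1.00897247]
```

View pics/ten.png

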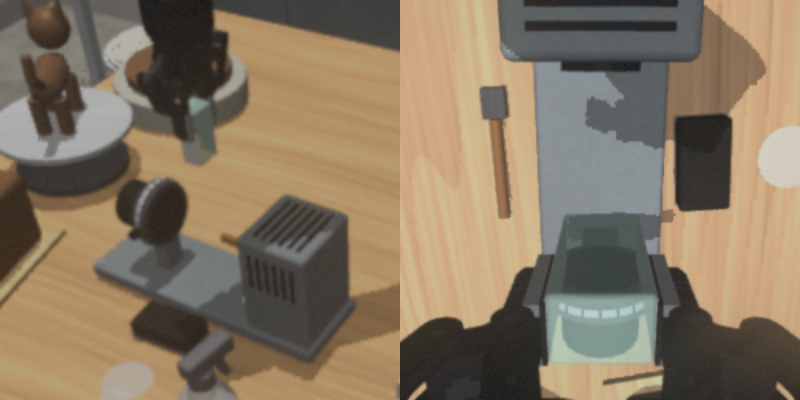

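The glass hangs upright between the pads above the gap, with its polished faces towards the lamp and the analyser. I lower it, then check its place and the lamp window.

Run:
```python
from cloud import *
v=[.5238,-.2683]
r=env.movel([*v,.1811],.1,stop_force=15); env.dwell(.5); s=env.get_state(); print(r,s["time"],s["tcp_pos"],s["opening"],s["force"],np.abs(s["joint_velocities"]).max(),R.from_quat(np.roll(s["orientation"],-1)).as_matrix().round(3).tolist())
for n in("wrist","scene","top"):
    im,d,c=snap(n); np.savez(f"{n}11.npz",im=im,d=d,**c); im,P,c=load(f"{n}11.npz")
    for nm,b,zr in(("glasstop",((.495,.555),(-.30,-.235)),(.139,.152)),("glass",((.495,.555),(-.30,-.235)),(.07,.152)),("lamptop",((.4,.65),(-.3,-.05)),(.163,.175)),("base",((.4,.65),(-.5,-.05)),(.018,.03))):
        x=rect(P,sel(P,b,zr)); print(n,nm,None if x is None else x.tolist())
im=np.load("wrist11.npz")["im"]; im2=np.load("scene11.npz")["im"]
cv2.imwrite("pics/e.png",np.hstack([cv2.resize(im2[90:210,150:310],(440,330)),cv2.resize(im,(352,330))]))
```

```text
False 32.6833 [ 0.52381991 -0.26828638  0.18113791] 0.03317589323126604 [ 0.70223284 -0.21464536 -2.16622088] 0.0017252750162662235 [[0.061, 0.998, 0.0], [0.998, -0.061, 0.0], [0.0, 0.0, -1.0]]
wrist glasstop [524.3, -267.3, 27.1, 59.4, 87.1, 144.7, 1.8, 5999.0]
wrist glass [524.3, -267.3, 27.2, 59.4, 87.1, 142.6, 17.6, 10980.0]
wrist lamptop [528.1, -177.2, 23.1, 108.5, 86.5, 168.8, 1.2, 39069.0]
wrist base [523.5, -255.9, 134.5, 121.0, 86.2, 23.7, 0.7, 19283.0]
scene glasstop [521.9, -260.9, 47.6, 25.0, 26.8, 146.6, 2.7, 100.0]
scene glass [524.9, -267.5, 27.0, 59.4, 86.0, 121.7, 22.6, 385.0]
scene lamptop [532.5, -141.2, 94.8, 112.8, 86.6, 170.7, 1.9, 1168.0]
scene base [526.5, -270.7, 354.4, 120.8, 85.4, 25.8, 2.0, 1929.0]
top glasstop [516.2, -256.4, 6.6, 13.4, 84.9, 144.9, 1.5, 25.0]
top glass [524.7, -255.6, 46.4, 10.2, 7.8, 127.5, 21.7, 178.0]
top lamptop [532.5, -141.1, 94.9, 109.8, 85.7, 169.2, 1.8, 2226.0]
top base [525.3, -254.1, 99.2, 120.6, 86.1, 24.1, 1.8, 1245.0]
```

View pics/e.png

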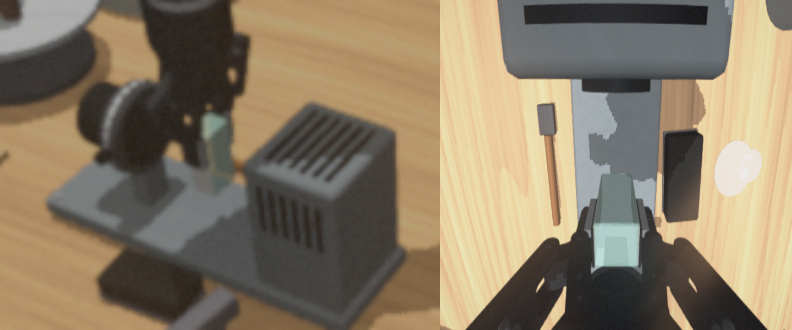

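The glass is centred within about 1.5 mm, its top is at 145 mm, it is square to the light and the arm is still. Handing in.

```bash
python3 -c "
from h import *
print(job.job_done())"
```

```text
the job is handed in; nothing more can be done
None
```

The job is handed in: the hold-down was turned to about 1.4 rad with the key, the key is back upright in its stand, and the glass is held upright and square in the middle of the viewer gap, within about 1.5 mm; the arm's clock read about 33 s of the 62 s allowed.

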